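# Park the counter canister in its slotted keeper

### The job

Put the red counter canister away in its green keeper: slide it over the deck from the open front into the slot so that its foot flange runs in under the steel plate, and press it firmly but gently home against the rubber pad at the end, whose setting you find by feel. Hold it pressed there for a moment, then let go and leave it standing upright against the pad; never ram the pad or force the canister if it jams in the slot, never tip it over, and leave the other things on the table where they are.

Things in the scene. Friction and masses are not known exactly. Their poses are not given: they have to be found in the camera images.
- canister: Red plastic canister, upright, loose, round about z: foot flange 50 mm across, 6 mm thick; above it a straight barrel 32 mm across, total height 95 mm (yellow bands at the top and just above the foot). 110 to 220 g. Origin at the centre of its underside, z up. Grip the barrel about 70 mm above the underside, so that the fingers stay clear of the keeper.
- keeper: Green and steel keeper, fixed to the table; place and yaw vary. Origin at the centre of its underside on the table; x points along the slot, inwards from the open front; z up. Green deck 170 x 96 mm (x -85 to 85), its top 8 mm above the table. From x = -15 to 75 mm a steel plate covers it, underside 17 mm and top 21 mm above the table.
- stand (a point): Point on the deck's top, on the slot's middle line 66 mm in front of the keeper's origin (keeper x = -66 mm, z = 8 mm): the open front of the deck, where the canister can be stood before it is slid in.
- slot_mouth (a point): Middle of the slot's open end: keeper x = -15 mm, y = 0, at the plate's underside (z = 17 mm). The slot is 36 mm wide and runs along keeper +x; the flange has 9 mm of height under the plate and runs between walls 54 mm apart. A flared mouth, 9 mm high, leads in from x = -40 mm, where it is about 80 mm wide. The canister can enter only from the front.
- stop: Green block 18 x 34 x 68 mm on the plate, part of the keeper; origin at its underside centre, keeper x = 66, y = 0, z = 21 mm. A screw in it carries a black rubber pad, 20 wide, 24 high, centred 45 mm above it, face 24 to 42 mm in front of it: set anew each time and not reported. Firm, does not move: press with about 10 N (5 at least, over 25 is ramming), closing at 5 mm/s, or it overshoots.
- glass: Overturned drinking glass, 68 mm across at the mouth (down), 95 mm tall; origin at the centre of its underside. Leave alone.
- ashtray: Round blue ceramic ashtray, 90 mm across, 28 mm tall; origin at the centre of its underside. Leave alone.
- die: Blue acrylic die, 18 mm; origin at the centre of its underside. Leave alone.
- wind_disc: Wooden wind disc, 60 mm across, 12 mm thick; origin at the centre of its underside. Leave alone.
- tile_a: Loose mahjong tile, 36 x 26 x 20 mm, right of the keeper; origin at the centre of its underside. Leave alone.
- tile_b: Loose mahjong tile, 36 x 26 x 20 mm, left of the keeper; origin at the centre of its underside. Leave alone.
There are look-alikes about, which are no part of the job. What is shaped like the keeper but orange is not meant.

How it is judged (in metres and radians):
On the way, in this order (a step that is already met when the one before it is completed fails the run):
1. the canister is in the mouth of the slot, upright, its flange beginning to run under the plate (x of canister in the frame of keeper between -0.03 and 0.002 m and y of canister in the frame of keeper between -0.005 and 0.005 m and height (world z) of canister between 0.006 and 0.0125 m and angle between canister's own z axis and vertical below 0.12 rad).
2. with its flange under the plate the canister is held pressed home on the pad with more than 5 N for 0.3 s (contact force between canister and stop above 5 N and x of canister in the frame of keeper above 0.005 m and height (world z) of canister below 0.0125 m), for 0.3 s.
At the end, for the whole second after the job is handed in: The canister is released and at rest in the slot: barrel within 2.5 mm of touching the pad, within 4 mm of the slot's middle line, underside on the deck within 2.5 mm, upright within 0.05 rad (horizontal distance between canister and pad below 0.0185 m and y of canister in the frame of keeper between -0.004 and 0.004 m and height (world z) of canister between 0.006 and 0.0105 m and angle between canister's own z axis and vertical below 0.05 rad and linear speed of canister below 0.02 m/s).
It fails at once if the canister is rammed against the pad with more than 25 N (contact force between canister and stop above 25 N).
It fails at once if the canister is forced against the keeper with more than 60 N while in the slot (x of canister in the frame of keeper above -0.03 m and height (world z) of canister below 0.02 m and contact force between canister and keeper above 60 N).
It fails at once if the canister is tipped by more than 0.5 rad (angle between canister's own z axis and vertical above 0.5 rad).
It fails at once if a bystander is moved by more than 20 mm (distance of any of glass, ashtray, die, wind_disc, tile_a, tile_b from where it was at the start of the episode above 0.02 m).
It also fails if it takes over 58 s, if anything falls off the work surface, if the arm or the gripper's body presses on something with over 40 N, if the wrist force passes 120 N, or if a joint passes its speed limit or range.

### The arm

A 6-joint arm with a two-finger parallel gripper is mounted at the origin on the work surface. World frame = base frame: x ahead of the robot, y to its left, z up, the work surface at z = 0. Lengths are in m, angles in degrees, forces in N, time in s.
With the tool pointing down it reaches from about 0.3 to 1 m from the base axis. Payload 5.1 kg.
Tool frame: the origin (TCP) lies midway between the tips of the shut fingers; the grasp point (between the pads) lies 19 mm behind it; z points along the fingers, y is the line along which they close (so a half turn about z gives the same grasp; the last joint's range is limited). The gripper opens to 95 mm and grips with 3 to 60 N. Pads are 20 mm wide; open, the fingers measure 119 mm over their backs; the gripper's body (75 mm by 180 mm) begins 59 mm behind the grasp point.
Start: joints at [66.773, 7.093, 94.555, -0, 78.352, -4.733], TCP at [0.206, 0.616, 0.215] pointing down, gripper open.
Joint ranges: [-149.61, 149.61], [-58.7, 133.49], [1.44, 155.28], [-77.14, 257.14], [18.33, 153.61], [-166.67, 166.67]. Speed limits (degrees/s): [147.25, 147.25, 180, 180, 180, 180].

### API

Orientations are given as [roll, pitch, yaw] about the fixed x, y, z axes, in that order (R = Rz(yaw) Ry(pitch) Rx(roll)).
In Python, from rig import arm, hand, vision gives the robot as it stands. Calls block until the motion is done:
- arm.move_to(position, orientation): joint-space move of the TCP to a pose.
- arm.move_linear(position, rot=None, max_speed=0.15): straight line of the TCP; rot=None keeps the orientation; max_speed is the mean speed in m/s.
- arm.movej(angles): joint-space move.
- hand.let_go() and hand.grasp(): open the fingers fully, or close them until they stop; the grip force is fixed at half the most.
- arm.sleep(seconds).
- arm.solve_ik(position, orientation): joint angles nearest the present ones, or None.
- vision.camera(name): name is "scene" or "top" or "wrist"; returns the picture (400x640x3 uint8, red, green, blue); there is no depth.
- vision.camera_info(name): a dict with "camera_matrix" (3x3 intrinsics, pixels), "k1" (the pictures are not rectified: a ray, as slopes to the right and down, at radius r is drawn at 1 + k1 r^2 times it, then the intrinsics apply), "cam_to_world" (4x4, takes a point from camera to world coordinates); the wrist camera has in their place "tool_from_camera" (4x4, takes a point from camera to tool coordinates, whose origin is the TCP and whose axes are the flange's). Camera axes: x right, y up, looking along -z (the intrinsics and any distortion apply to the point x, -y, -z); pixel columns grow to the right and rows downward; lengths in m; the calibration is good to about 2 mm. A picture is of the moment at which its call begins: read the wrist's pose just before it. camera_info takes no time and is no camera call.
A pose or a line that the arm cannot do raises arm.Unreachable and nothing moves.
- arm.job_done(): hands the job in; it is judged then, once.
Readings, each from a call of its own:
- arm.get_clock(): time.
- arm.get_q(): joint angles.
- arm.get_joint_velocities(): joint speeds.
- arm.get_joint_efforts(): joint torques, N m.
- arm.get_tool_pos(): TCP position.
- arm.get_eef_rot(): TCP orientation.
- arm.get_wrist_force(): force on the tool from outside, world axes, zero at the start.
- arm.get_wrist_torque(): the same for the moment, N m.
- arm.get_finger_gap(): finger opening in m.
- arm.get_gripper_force(): force on a finger pad.
Only numpy, scipy, OpenCV 4.12 (cv2) and the standard library are available. Lean on these libraries where they do the work, as an engineer would, in place of code of your own. Each camera call takes 0.05 s, during which the arm holds its last target. There are 200 camera calls.

## Working session

There is one attempt and no reset: what is moved stays moved. The work goes in short steps, each a Python script; the robot and the scene stay as the last script left them, time stands still between calls to the robot, and variables do not carry over. Pictures are saved under pics/ and viewed, at most 10 in all, crops included, and the job is handed in when it is done.

```bash
ls; mkdir -p pics; python3 - <<'E'
from rig import arm,hand,vision
import cv2,numpy as np
for n in("scene","top"):
    im=vision.camera(n); cv2.imwrite(f"pics/{n}0.png",im[:,:,::-1])
    i=vision.camera_info(n); print(n,np.round(i["camera_matrix"],2).tolist(),i["k1"],np.round(i["cam_to_world"],3).tolist())
print(vision.camera_info("wrist")); print(arm.get_clock(),arm.get_eef_rot(),arm.get_finger_gap())
E
```

```text
pics
scene [[362.16, 0.0, 324.35], [0.0, 362.16, 199.13], [0.0, 0.0, 1.0]] -0.0530194407360652 [[0.032, -0.774, 0.632, 1.019], [0.999, 0.029, -0.016, -0.01], [-0.006, 0.632, 0.775, 0.682], [0.0, 0.0, 0.0, 1.0]]
top [[380.6, 0.0, 322.06], [0.0, 380.6, 196.75], [0.0, 0.0, 1.0]] -0.07362304033393542 [[0.007, 0.989, -0.147, 0.346], [-1.0, 0.005, -0.012, -0.01], [-0.012, 0.147, 0.989, 1.157], [0.0, 0.0, 0.0, 1.0]]
{'camera_matrix': array([[288.6557423 ,   0.        , 318.17608963],
       [  0.        , 288.6557423 , 198.21876906],
       [  0.        ,   0.        ,   1.        ]]), 'k1': 0.01494586227971328, 'tool_from_camera': array([[ 4.75904062e-04,  9.61273279e-01,  2.75596546e-01,
         7.63716066e-02],
       [ 9.99999874e-01, -4.13838315e-04, -2.83357280e-04,
        -4.79435398e-05],
       [-1.58331371e-04,  2.75596646e-01, -9.61273355e-01,
        -1.69904250e-01],
       [ 0.00000000e+00,  0.00000000e+00,  0.00000000e+00,
         1.00000000e+00]])}
0.1 [-1.79896493e+02 -8.60206538e-03  1.61504180e+02] 0.09470997153567405
```

View pics/top0.png

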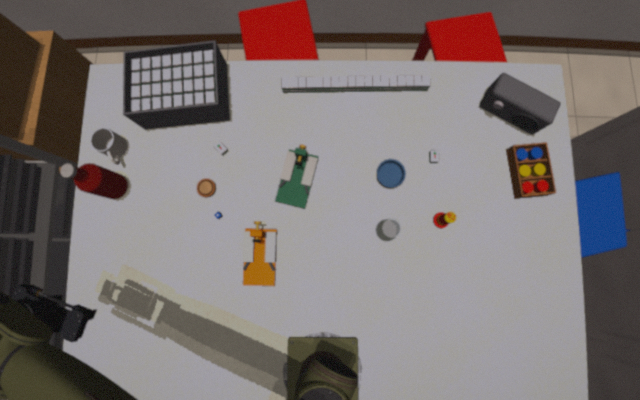

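View pics/scene0.png

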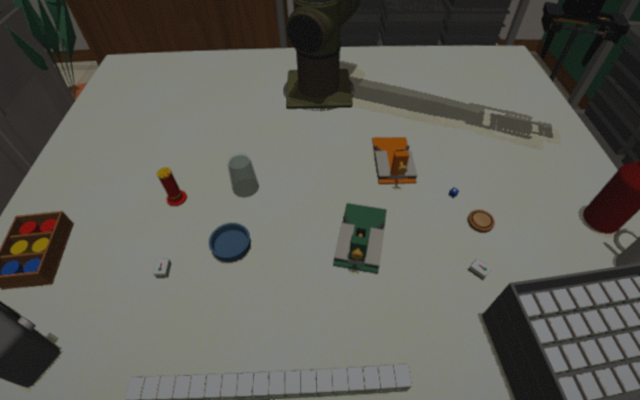

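The top view shows the green keeper at about (297,178) with its open front towards the robot, and the canister at about (443,219). The scene view has the same canister at (175,190) and the keeper at (361,238). Next I'll get rough positions, then hover with the wrist camera.

```bash
cat > h.py <<'E'
from rig import arm,hand,vision
import cv2,numpy as np
from scipy.spatial.transform import Rotation as R
def shot(n):
    i=vision.camera_info(n)
    if n=="wrist":
        T=np.eye(4);T[:3,:3]=R.from_euler("xyz",arm.get_eef_rot(),degrees=True).as_matrix();T[:3,3]=arm.get_tool_pos()
        T=T@i["tool_from_camera"]
    else: T=np.array(i["cam_to_world"])
    return vision.camera(n),(np.array(i["camera_matrix"]),i["k1"],T)
def rays(c,uv):
    K,k1,T=c
    p=cv2.undistortPoints(np.float64(uv).reshape(-1,1,2),K,np.array([k1,0,0,0.])).reshape(-1,2)
    return (T[:3,:3]@np.c_[p[:,0],-p[:,1],-np.ones(len(p))].T).T,T[:3,3]
def onz(c,uv,z):
    d,o=rays(c,uv); return o+d*((z-o[2])/d[:,2])[:,None]
def proj(c,P):
    K,k1,T=c
    q=(np.atleast_2d(P)-T[:3,3])@T[:3,:3]; s=q[:,:2]/-q[:,2:]*[1,-1]
    s=s*(1+k1*(s**2).sum(1,keepdims=True)); return s@K[:2,:2].T+K[:2,2]
def mask(im,lo,hi,s=90,v=40):
    h=cv2.cvtColor(im,cv2.COLOR_RGB2HSV)
    m=cv2.inRange(h,(lo,s,v),(hi,255,255)) if lo<hi else cv2.inRange(h,(lo,s,v),(180,255,255))|cv2.inRange(h,(0,s,v),(hi,255,255))
    return m
def blobs(m,amin=20):
    n,l,st,ce=cv2.connectedComponentsWithStats(m)
    return [(st[i].tolist(),ce[i].round(1).tolist()) for i in range(1,n) if st[i,4]>=amin]
def save(n,im): cv2.imwrite(f"pics/{n}.png",im[:,:,::-1])
E
python3 - <<'E'
from h import *
im,c=shot("top")
for nm,m in(("green",mask(im,60,85,80,30)),("red",mask(im,172,7,150,80)),("yel",mask(im,20,32,120,80))):
    for b in blobs(m):
        if 60<b[1][1]<300 and 150<b[1][0]<480: print(nm,b,onz(c,[b[1]],.01).round(3))
for n,uv,z in(("glass",(387,230),.0),("ash",(390,174),0),("wind",(206,188),0),("die",(219,215),0),("ta",(434,156),0),("tb",(221,149),0),("orange",(259,255),.0)): print(n,onz(c,[uv],z).round(3))
E
```

```text
green ([277, 149, 31, 59, 804], [294.1, 186.1]) [[0.55 0.09 0.01]]
red ([434, 213, 13, 15, 76], [438.3, 220.4]) [[ 0.446 -0.349  0.01 ]]
yel ([444, 213, 12, 10, 65], [449.2, 218.2]) [[ 0.453 -0.383  0.01 ]]
glass [[ 0.417 -0.194  0.   ]]
ash [[ 0.591 -0.206  0.   ]]
wind [[0.544 0.366 0.   ]]
die [[0.46  0.321 0.   ]]
ta [[ 0.649 -0.346  0.   ]]
tb [[0.67  0.325 0.   ]]
orange [[0.34  0.194 0.   ]]
```

```bash
python3 - <<'E'
from h import *
import pickle
print(arm.solve_ik([.56,.09,.2],[180,0,167]),arm.solve_ik([.446,-.352,.22],[180,0,167]))
arm.move_to([.56,.09,.2],[180,0,167]); im,c=shot("wrist"); save("wk",im)
pickle.dump((im,c),open("wk.pkl","wb"))
arm.move_to([.446,-.352,.22],[180,0,167]); im2,c2=shot("wrist"); save("wc",im2)
pickle.dump((im2,c2),open("wc.pkl","wb"))
print(arm.get_clock(),arm.get_tool_pos(),arm.get_eef_rot())
E
```

```text
[  3.70754072  -2.79635058 106.15386262   0.          76.64248796
 -73.29245928] [ -43.69502442   -3.42384059  104.8121697     0.           78.61167089
 -120.69502442]
4.1917 [ 0.44658479 -0.35110193  0.21991666] [ 1.79980764e+02 -1.78451644e-03  1.67085930e+02]
```

View pics/wk.png

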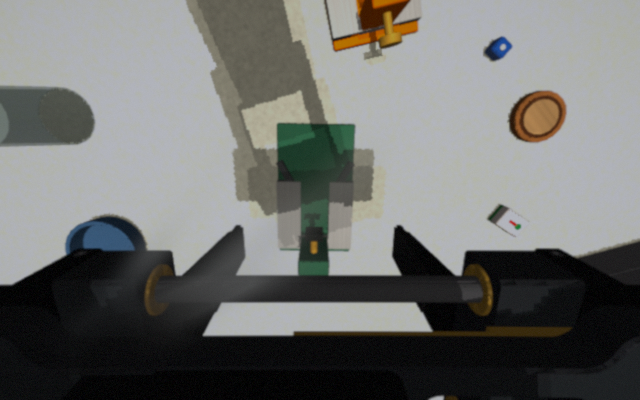

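View pics/wc.png

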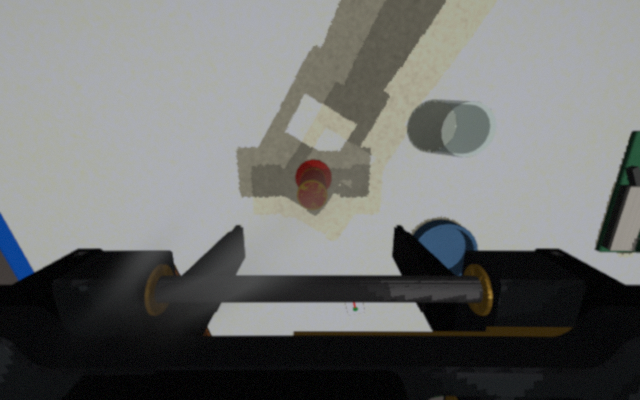

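The wrist view over the keeper shows its front edge at row ~124 (columns 277–354), the plate from row ~182 and the slot between columns ~303 and 330. In the canister view the flange circle is around (313,176) and the barrel top is around (312,195).

```bash
python3 - <<'E'
from h import *
import pickle
im,c=pickle.load(open("wk.pkl","rb"))
hsv=cv2.cvtColor(im,cv2.COLOR_RGB2HSV)
g=cv2.inRange(hsv,(55,90,15),(95,255,255)); 
L=[];Rr=[];SL=[];SR=[]
for r in range(116,250,6):
    xs=np.flatnonzero(g[r,250:390])+250
    if len(xs): 
        print(r,xs.min(),xs.max(),len(xs),end=" | ")
        if 128<=r<=176: L.append((xs.min()-.5,r)); Rr.append((xs.max()+.5,r))
        if 188<=r<=212: SL.append((xs.min()-.5,r)); SR.append((xs.max()+.5,r))
for col in range(280,353,12):
    ys=np.flatnonzero(g[:,col]); print("c",col,ys.min(),end=" ")
print()
def fit(p):
    vx,vy,x,y=cv2.fitLine(np.float32(p[:,:2]),cv2.DIST_HUBER,0,.01,.01).ravel(); 
    if vx<0: vx,vy=-vx,-vy
    return np.degrees(np.arctan2(vy,vx)),np.array([x,y])
for n,A,B,z in(("deck",L,Rr,.008),("slot",SL,SR,.021)):
    if not A: continue
    a,pa=fit(onz(c,A,z));b,pb=fit(onz(c,B,z));u=np.radians((a+b)/2);nn=np.array([-np.sin(u),np.cos(u)])
    print(n,a,b,"width",(pa-pb)@nn,"offset",((pa+pb)/2)@nn)
F=[(x,np.flatnonzero(g[:,x]).min()-.5) for x in range(282,351,4)]
a,p=fit(onz(c,F,.008)); print("front",a,p)
cv2.imwrite("pics/crop.png",cv2.resize(im[110:260,240:400,::-1],None,fx=4,fy=4,interpolation=cv2.INTER_CUBIC))
im,c=pickle.load(open("wc.pkl","rb"))
m=mask(im,165,12,110,40); print(blobs(m)); 
cv2.imwrite("pics/cropc.png",cv2.resize(np.hstack([im[150:220,270:360,::-1],cv2.cvtColor(m,cv2.COLOR_GRAY2BGR)[150:220,270:360]]),None,fx=4,fy=4))
E
```

```text
128 278 353 76 | 134 278 352 75 | 140 278 352 75 | 146 278 352 75 | 152 279 342 63 | 158 279 332 54 | 164 285 330 46 | 170 288 322 30 | 176 279 308 19 | 218 323 326 4 | 224 319 326 8 | 230 323 326 4 | 242 324 324 1 | 248 321 325 3 | c 280 124 c 292 124 c 304 125 c 316 125 c 328 125 c 340 125 c 352 125 
deck -7.0378604 -57.202312 width -0.06903456 offset 0.35322022
front 76.00748 [0.49352175 0.0972603 ]
[([295, 160, 36, 27, 621], [312.2, 171.6]), ([298, 182, 26, 18, 226], [309.3, 190.2])]
```

View pics/crop.png

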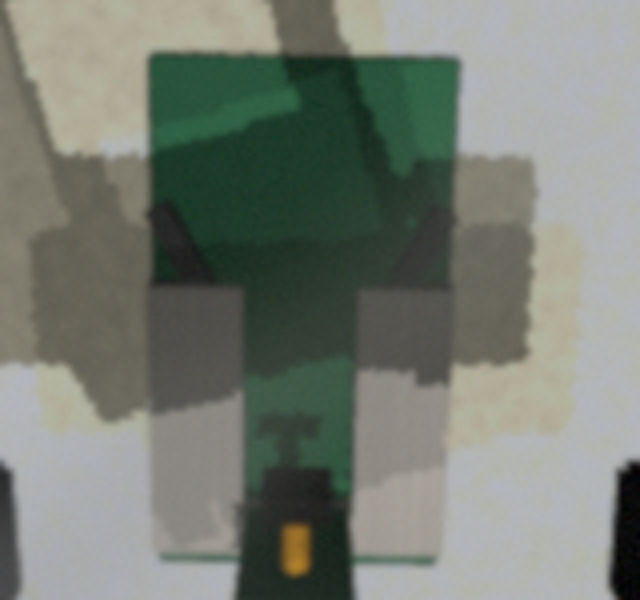

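View pics/cropc.png

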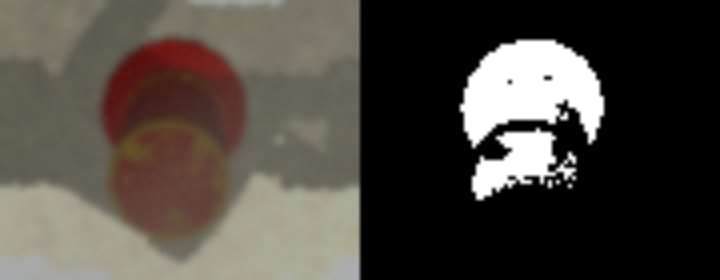

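Crop: the deck's front corners are at about (277,124) and (354,124), and the slot edges at columns ~301 and ~329. The canister's flange outline is clear, with its cap circle at about (312,195). Next I'll do sub-pixel fits.

```bash
python3 - <<'E'
from h import *
import pickle
from scipy.optimize import least_squares
im,c=pickle.load(open("wk.pkl","rb"))
f=cv2.GaussianBlur(im,(3,3),0).astype(float)
f=f/ f.sum(2,keepdims=True).clip(20)   # chromaticity
s=f[:,:,1]-f[:,:,0]
gx=np.abs(cv2.Sobel(s,cv2.CV_64F,1,0))
def edge(rows,a,b):
    o=[]
    for r in rows:
        w=gx[r,a:b]; o.append((a+(w*np.arange(b-a))[max(w.argmax()-2,0):w.argmax()+3].sum()/w[max(w.argmax()-2,0):w.argmax()+3].sum(),r))
    return o
def fit(p):
    vx,vy,x,y=cv2.fitLine(np.float32(p[:,:2]),cv2.DIST_HUBER,0,.01,.01).ravel()
    if vx<0: vx,vy=-vx,-vy
    n=np.array([-vy,vx]); return np.degrees(np.arctan2(vy,vx)),np.array([x,y]),np.abs((p[:,:2]-[x,y])@n).mean()
for n,rows,wl,wr,z in(("deck",range(128,160),(271,285),(346,360),.008),("slot",range(186,216),(295,307),(322,335),.021),("plate",range(186,216),(272,284),(346,360),.021)):
    a,pa,ra=fit(onz(c,edge(rows,*wl),z));b,pb,rb=fit(onz(c,edge(rows,*wr),z))
    u=np.radians((a+b)/2);nn=np.array([-np.sin(u),np.cos(u)]);u0=np.radians(-13);n0=np.array([-np.sin(u0),np.cos(u0)])
    print(n,a,b,"w",(pa-pb)@nn,"mid",(pa+pb)/2,"res",ra,rb)
im,c=pickle.load(open("wc.pkl","rb"))
m=mask(im,165,12,110,40)
ct=max(cv2.findContours(m,0,1)[0],key=cv2.contourArea).reshape(-1,2); ct=ct[ct[:,1]<181].astype(float)
ct+= .5*(ct-[313.5,177.5])/np.linalg.norm(ct-[313.5,177.5],axis=1)[:,None]
p=onz(c,ct,.006)[:,:2]
r=least_squares(lambda x:np.hypot(*(p-x[:2]).T)-x[2],[*p.mean(0),.025],loss="soft_l1",f_scale=.001); print("flange",r.x)
r=least_squares(lambda x:np.hypot(*(p-x[:2]).T)-.025,p.mean(0),loss="soft_l1",f_scale=.001); print("flange25",r.x)
print("cap",onz(c,[(311.5,194.6)],.095))
E
```

```text
deck -13.968614 -13.350784 w -0.09268411 mid [0.5193138  0.09635381] res 4.675921170773489e-05 8.06026339977351e-05
slot -13.453048 -15.988592 w -0.03437514 mid [0.5823885  0.08067375] res 8.756569160361607e-05 0.00017690297109120457
plate -13.239232 2.8923914 w -0.09529675 mid [0.588804   0.08041359] res 0.002929517498739713 0.0033479699096681166
flange [ 0.43930829 -0.35807212  0.017303  ]
flange25 [ 0.43023392 -0.35705598]
cap [[ 0.44896904 -0.35908911  0.095     ]]
```

```bash
python3 - <<'E'
from h import *
import pickle
im,c=pickle.load(open("wc.pkl","rb"))
a=onz(c,[(312.8,177.6)],.006)[0]; b=onz(c,[(311.5,194.6)],.095)[0]; print(a,b)
p=(a+b)/2; Y=166.1
arm.move_to([p[0],p[1],.13],[180,0,Y]); arm.move_linear([p[0],p[1],.051],max_speed=.1)
hand.grasp(); print(arm.get_finger_gap(),arm.get_gripper_force(),arm.get_clock(),arm.get_tool_pos(),arm.get_wrist_force())
arm.move_linear([p[0],p[1],.19],max_speed=.15)
arm.move_to([.5133,.0980,.19],[180,0,Y])
arm.move_linear([.5133,.0980,.080],max_speed=.1)
arm.sleep(.3)
im,c=shot("wrist"); save("wh",im); pickle.dump((im,c),open("wh.pkl","wb"))
cv2.imwrite("pics/croph.png",cv2.resize(im[20:290,200:440,::-1],None,fx=2,fy=2,interpolation=cv2.INTER_CUBIC))
print(arm.get_clock(),arm.get_tool_pos(),arm.get_eef_rot(),arm.get_wrist_force(),arm.get_finger_gap())
E
```

```text
[ 0.44935385 -0.35935167  0.006     ] [ 0.44896904 -0.35908911  0.095     ]
0.031476868452403876 29.99775230884552 6.6 [ 0.44914717 -0.35915064  0.05094813] [ 0.85946852  0.46299716 -1.21367207]
10.9667 [0.51346808 0.09800192 0.08028889] [1.79990783e+02 2.91501963e-02 1.66100734e+02] [-0.44603749 -0.76566712 -2.01013093] 0.03135863242330303
```

View pics/croph.png

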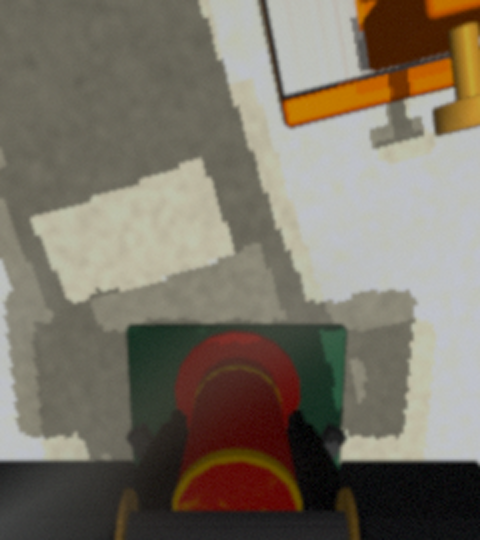

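The canister is held upright, with its flange centred at crop column ~238 and the deck spanning 127–346 (middle 236.5). After parallax that puts it about 0.5 mm to the keeper's +y side. I'll correct that and slide in with force feedback.

```bash
cat > slide.py <<'E'
from h import *
u=np.radians(-13.9); ex=np.array([np.cos(u),np.sin(u)]); ey=np.array([-np.sin(u),np.cos(u)])
O=np.array([.5774,.0821])
def go(x,y,z,v): arm.move_linear([*(O+x*ex+y*ey),z],max_speed=v)
def kpos(): p=np.array(arm.get_tool_pos()); return (p[:2]-O)@ex,(p[:2]-O)@ey,p[2]
def force(n=3):
    f=[]
    for _ in range(n): f.append(arm.get_wrist_force()); arm.sleep(.01)
    f=np.mean(f,0); return np.array([f[:2]@ex,f[:2]@ey,f[2]])
E
python3 - <<'E'
from slide import *
y=-.0004
go(-.066,y,.060,.05); arm.sleep(.2); f0=force(5); print(f0,arm.get_clock())
go(-.042,y,.060,.04)
x=-.042
while x<.002-1e-6:
    x+=.004; go(x,y,.060,.03); d=force()-f0
    print(round(x,4),round(y,5),d.round(1),np.round(kpos(),4),round(arm.get_clock(),2))
    if abs(d[0])>10 or abs(d[1])>12 or abs(d[2])>8: print("STOP"); break
    if abs(d[1])>2: y+=np.sign(d[1])*.0003
np.save("st.npy",[x,y,*f0])
E
```

```text
[ 0.01431535 -0.44858182 -2.00848764] 11.7583
-0.038 -0.0004 [ 0.3 -0.5 -0.7] [-0.0379 -0.0004  0.06  ] 12.82
-0.034 -0.0004 [-0.2  0.4  0. ] [-0.0339 -0.0004  0.06  ] 13.12
-0.03 -0.0004 [-0.2  0.3 -0.1] [-0.0299 -0.0004  0.06  ] 13.43
-0.026 -0.0004 [-0.6  0.1  0.2] [-0.0258 -0.0004  0.06  ] 13.74
-0.022 -0.0004 [ 0.1  0.6 -0.3] [-0.0219 -0.0004  0.06  ] 14.05
-0.018 -0.0004 [-0.4  0.2  0.2] [-0.0179 -0.0004  0.06  ] 14.36
-0.014 -0.0004 [ 0.2 -0.   0.1] [-0.0138 -0.0004  0.06  ] 14.67
-0.01 -0.0004 [ 0.1  0.3 -0.1] [-0.0099 -0.0004  0.06  ] 14.97
-0.006 -0.0004 [-0.3 -0.  -0.5] [-0.0058 -0.0004  0.06  ] 15.28
-0.002 -0.0004 [0.  0.3 0.4] [-0.0019 -0.0004  0.06  ] 15.59
0.002 -0.0004 [0.  0.4 0.3] [ 0.0022 -0.0004  0.06  ] 15.9
```

```bash
python3 - <<'E'
from slide import *
x,y,*f0=np.load("st.npy"); f0=np.array(f0); step=.0005; d=np.zeros(3)
while x<.032 and arm.get_clock()<45:
    x+=step; go(x,y,.060,.005); d=force(2)-f0
    if d[0]<-1.5: step=.0002; print(round(x,4),d.round(1),np.round(kpos(),4),round(arm.get_clock(),2))
    if abs(d[1])>8 or abs(d[2])>12: print("STOP",d); break
    if d[0]<-9: break
print(x,d,arm.get_clock())
if d[0]<-7:
    for _ in range(4): arm.sleep(.2); print((force(3)-f0).round(1))
np.save("st.npy",[x,y,*f0]); print(arm.get_clock(),arm.get_finger_gap())
E
```

```text
0.0135 [-2.5  0.4  1.2] [ 0.0131 -0.0004  0.06  ] 22.03
0.0137 [-4.4  0.4  3.1] [ 0.0132 -0.0004  0.06  ] 22.3
0.0139 [-5.6  0.5  3.7] [ 0.0132 -0.0004  0.0599] 22.57
0.0141 [-6.3 -0.   4.7] [ 0.0132 -0.0004  0.0599] 22.83
0.0143 [-6.8 -0.   4.9] [ 0.0132 -0.0004  0.0599] 23.1
0.0145 [-7.4 -0.1  5.7] [ 0.0132 -0.0004  0.0599] 23.37
0.0147 [-8.5 -0.1  5.5] [ 0.0132 -0.0004  0.0599] 23.63
0.0149 [-8.2  0.5  5.3] [ 0.0132 -0.0004  0.0599] 23.9
0.0151 [-9.9  0.3  6.2] [ 0.0132 -0.0004  0.0599] 24.17
0.015100000000000011 [-9.85005689  0.2882765   6.23135087] 24.1667
[-10.1   0.4   6.1]
[-9.1  0.1  6. ]
[-9.6 -0.1  6.7]
[-9.4 -0.1  6.5]
25.0667 0.03173109261517145
```

```bash
python3 - <<'E'
from slide import *
x,y,*f0=np.load("st.npy"); f0=np.array(f0)
while x<.020:
    x+=.0002; go(x,y,.060,.005); d=force(2)-f0
    if d[0]<-12.5: break
print(x,d.round(1),arm.get_clock())
for _ in range(3): arm.sleep(.25); print((force(3)-f0).round(1))
while x>.0130:
    x-=.0003; go(x,y,.060,.005); d=force(2)-f0
    if d[0]>-2.5: break
print("relaxed",x,d.round(1),np.round(kpos(),4))
z=.060
while z>.0588 and d[2]<4: z-=.0002; go(x,y,z,.005); d=force(2)-f0
print("low",z,d.round(1),np.round(kpos(),4),arm.get_clock())
im,c=shot("scene"); save("s1",im)
cv2.imwrite("pics/s1c.png",cv2.resize(im[140:290,300:440,::-1],None,fx=4,fy=4,interpolation=cv2.INTER_CUBIC))
np.save("st.npy",[x,y,*f0,z])
E
```

```text
0.01610000000000001 [-12.9  -0.3   9.2] 26.4
[-12.5   0.    8.5]
[-12.5  -0.6   8.7]
[-12.2   0.    9. ]
relaxed 0.01280000000000001 [-0.9  0.4 -1.2] [ 0.0131 -0.0004  0.0599]
low 0.058600000000000006 [0.6 0.1 1. ] [ 0.0129 -0.0004  0.0587] 32.025
```

View pics/s1c.png

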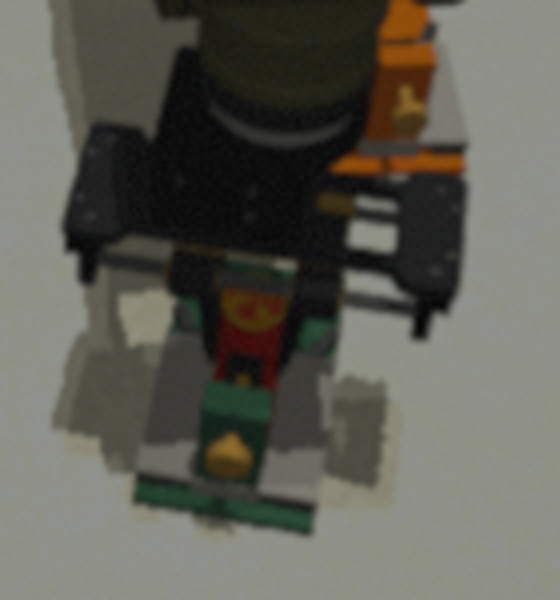

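The canister stands in the slot with its barrel at the pad. Fx was about 12.5 N during the hold. I'll release it, lift clear and check.

```bash
python3 - <<'E'
from slide import *
hand.let_go(); p=arm.get_tool_pos(); arm.move_linear([p[0],p[1],.16],max_speed=.12)
q=O-.075*ex; arm.move_linear([*q,.25],max_speed=.15); arm.sleep(.2)
im,c=shot("wrist"); save("wf",im); im2,c2=shot("scene"); save("s2",im2)
K=lambda x,y,z:[*(O+x*ex+y*ey),z]
print("exp flange/cap px scene",proj(c2,[K(.0131,-.0004,.008),K(.0131,-.0004,.103)]).round(1),"wrist",proj(c,[K(.0131,-.0004,.103)]).round(1))
cv2.imwrite("pics/fin.png",np.hstack([cv2.resize(a,(400,400),interpolation=cv2.INTER_CUBIC) for a in(im2[180:280,310:410,::-1],im[130:290,240:400,::-1])]))
print(arm.get_clock())
E
```

```text
exp flange/cap px scene [[360.1 240.9]
 [363.5 215.1]] wrist [[318.1 257.3]]
35.5
```

View pics/fin.png

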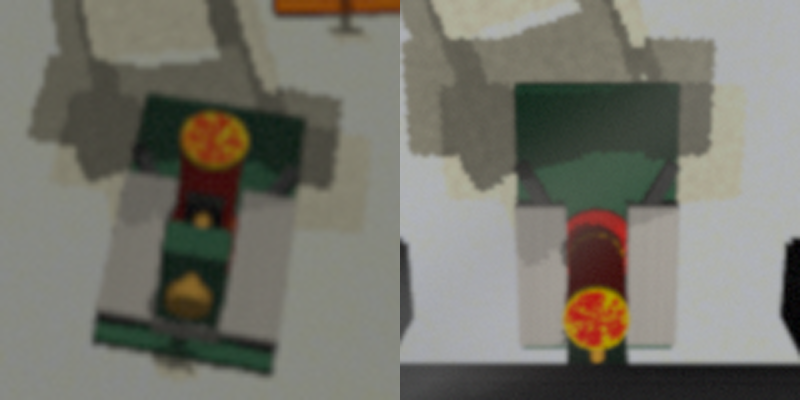

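The final views show the canister upright and centred in the slot. Its cap is within about 0.6 px of where it should be when touching the pad (scene (364,214.5), wrist (319,257)). I'm handing it in.

```bash
python3 -c "
from rig import arm
print(arm.job_done(),arm.get_clock())"
```

```text
the job is handed in; nothing more can be done
the job is handed in; nothing more can be done
```

I slid the canister into its keeper, pressed it on the pad at about 12 N (wrist force), then released it upright and centred in the slot. I handed the job in at about 35 s; no verdict was reported back.

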